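# Dispense one bottle cap and nudge it onto the mat

## Robot

A 6-joint arm with a two-finger parallel gripper is mounted at the origin on a cart in front of the work surface, level with it; the furniture and walls round the work are solid. World frame = base frame: x ahead of the robot, y to its left, z up, the work surface at z = 0. Lengths are in m, angles in rad, forces in N, time in s.
With the tool pointing down it reaches from about 0.35 to 0.975 m from the base axis. Payload 4.9 kg.
Tool frame: the origin (TCP) lies midway between the tips of the shut fingers; the grasp point (between the pads) lies 19 mm behind it (manip.pinch_z is the distance from the TCP to the grasp point, in m); z points along the fingers, y is the direction in which the jaws open and shut (so a half turn about z gives the same grasp; the last joint's range is limited). The gripper opens to 85 mm and grips with 20 to 120 N. Pads are 22 mm wide; open, the fingers measure 114 mm over their backs; the gripper's body (76 mm by 85 mm) begins 54 mm behind the grasp point. The pads swing forward as they close: fully open they stand 13 mm farther back than shut.
Start: joints at [-0.119, 0.053, 1.613, -0, 1.476, -0.119], TCP at [0.625, 0, 0.231] pointing down, gripper open.
Joint ranges: [-3.01, 3.01], [-1.01, 2.22], [0.06, 2.58], [-1.02, 4.17], [0.09, 2.62], [-3.14, 3.14]. Speed limits (rad/s): [2.57, 2.57, 3.14, 3.14, 3.14, 3.14].

## Interface

Orientations are given as a unit quaternion [w, x, y, z].
In Python, from plant import manip gives the robot as it stands.
- The arm moves only by the tool drive_tool, never from a script. Its argument "commands" is text: rows parted by semicolons, each of 5 numbers parted by spaces: the finger opening in mm, from 0 to 85.4, then the shift along the tool's x, y, z in units of 30 mm (1.0 is 30 mm), then the turn about the tool's z in degrees. A call has exactly 8 rows; each row shifts and turns the commanded pose from where the row before left it, along the tool's axes as they then stand; what a row does not reach is not made up. A row lasts 1/8 s, in which the tool goes at most 62.5 mm and 10.7 degrees, less where a joint would pass 70% of its speed; a pose out of reach is approached as far as the arm can. A call is refused whole if a number of a shift passes 1 or a number of a turn 10.7, either way. A call with a gripper value outside its range is refused whole. The fingers move at their own pace and stop on an object; the grip force is fixed at half the most. Time passes only in rows, so rows that do not move let the fingers close, or fill a call up. It gives the time, the measured TCP pose, the force and the opening at its end, in the units of the state.
- manip.state(): the state, without advancing time (a new reading comes with each control period).
- manip.grab_frame(name): name is "scene" or "side" or "wrist"; returns the picture (400x640x3 uint8, red, green, blue); there is no depth.
- manip.camera_params(name): a dict with "fx", "fy", "cx", "cy" (pixels), "xyz" and "orientation" of the camera in the world. Camera axes: x right, y down, z forward; pixel columns grow to the right and rows downward; lengths in m; the calibration is good to about 2 mm. A picture is of the moment at which its call begins: read the wrist's pose just before it. camera_params takes no time and is no camera call; for the wrist camera it gives the pose at the moment of the call.
- manip.job_done(): hands the job in, once; it reports no verdict.
The state is a dict: "time": time; "joint_pos": joint angles; "joint_vel": joint speeds; "joint_efforts": joint torques, N m; "tool_pos": TCP position; "tool_rot": TCP orientation; "contact_force": force on the tool from outside, world axes, zero at the start; "ft_torque": the same for the moment, N m; "gripper_width": opening from 0.0 (shut) to 1.0 (fully open).
Only numpy, scipy, OpenCV 4.12 (cv2) and the standard library are available. Lean on these libraries where they do the work, as an engineer would, in place of code of your own. Each camera call takes 0.05 s, during which the arm holds its last target. There are 200 camera calls.

## Task

Press the blue plunger of the cap dispenser slowly all the way down once and let it spring back up, so that a single orange cap slides out onto the table (a quick stab would shoot it away). Then nudge that cap along the table with your fingertips until it lies wholly on the round green mat, and move clear. Do not pinch, squeeze or pick up the cap, keep the other caps in the dispenser, and leave everything else where it stands.

Things in the scene. Friction and masses are not known exactly. Their poses are not given: they have to be found in the camera images.
- dispenser: fixed aluminium cap dispenser, about 111 mm long, 74 mm wide over its foot flanges. Origin on the table under the stacked caps; its -x axis points out of the outlet, towards the robot's side. In front a clear magazine (front face 19.5 mm from the origin, 43 mm wide, 46 mm high, open on top); behind it a 44 mm high housing with the plunger, reaching 90 mm to +x
- outlet (a point): gate in the magazine's front, 18.5 mm from the dispenser's origin along its -x, 6 mm above the table. A plunger stroke drives a steel ejector (26 mm wide, 10.5 mm high) that pushes the lowest cap out until its centre is about 50 mm in front of this point, on the table (farther after a fast press); as the plunger rises the ejector draws back in and the next cap drops
- plunger_top (a point): centre of the top of the blue round plunger head, 34 mm across, on the rear part of the dispenser: 62 mm from the dispenser's origin along its +x, 77 mm above the table when up; it moves straight down by 18 mm when pressed
- plunger (a joint): plunger stroke in m: 0 up, 0.018 fully down at its stop; a spring returns it (3 N at the top, 5 N at the bottom; with the friction of the caps a slow press takes up to about 7 N). The ejector moves 3.9 times as fast as the plunger: pressed at 0.05 m/s or less the cap stops where it is pushed to, at 0.25 m/s it shoots 100 mm or more farther
- lowest_cap: orange cap, a plain disc 29 mm across and 12 mm high, 10 to 17 g; the lowest of three stacked in the magazine and the one that comes out. It stands on the table itself (the dispenser has no floor) and slides on it. Origin at the centre of its underside, z axis up
- middle_cap: same kind of cap, second in the stack; origin at the centre of its underside, 12 mm above the table at the start; drops to the table inside the magazine once the lowest has gone
- top_cap: same kind of cap, third in the stack; origin at the centre of its underside, 24 mm above the table at the start
- green_mat: flat round green mat with a dark rim, 90 mm across, under 1 mm thick and no hindrance to sliding, fixed on the table to the left or right in front of the dispenser; origin at its centre
- yellow_mat: same kind of mat in yellow on the other side; not used in this job
- tape_roll: bystander: roll of beige tape lying flat, 80 mm across, 19 mm high; origin at the centre of its underside
- vial_a: bystander: small sample vial with black cap, 23 mm across, 48 mm high; origin at the centre of its underside
- beaker_50: bystander: small glass beaker, 52 mm across, 66 mm high; origin at the centre of its underside
- bottle_g: bystander: clear reagent bottle with blue cap, 54 mm across, 106 mm high; origin at the centre of its underside
- timer: bystander: white timer with buttons, lying flat, 60 x 60 mm, 22 mm high; origin at the centre of its underside
- vial_c: bystander: small sample vial with blue cap, 23 mm across, 48 mm high; origin at the centre of its underside
- stopper_a: bystander: black conical stopper, 25 mm across, 24 mm high; origin at the centre of its underside
Things that resemble listed ones, but are neither listed nor needed, are in the scene too. What is shaped like the dispenser but yellow is not meant.

How it is judged:
On the way, in this order (a step that is already met when the one before it is completed fails the run):
1. the plunger is pressed all the way down (value of joint plunger above 0.016 m), for 0.05 s.
2. the plunger is back up and one cap lies on the table outside the outlet (value of joint plunger below 0.003 m and x of lowest_cap in the frame of dispenser below -0.05 m), for 0.1 s.
3. the cap lies on the green mat (horizontal distance between lowest_cap and green_mat below 0.032 m and height (world z) of lowest_cap below 0.004 m), for 0.1 s.
At the end, for the whole second after the job is handed in: the ejected cap lies flat and still on the table with its centre within 32 mm of the green mat's centre (so wholly on the 90 mm mat), the plunger is up (within 3 mm), the two other caps have dropped down and are still in the magazine (all of step 3 and angle between lowest_cap's own z axis and vertical below 0.1 rad and linear speed of lowest_cap below 0.01 m/s and value of joint plunger below 0.003 m and horizontal distance between each of middle_cap, top_cap and dispenser below 0.015 m and height (world z) of middle_cap below 0.005 m and height (world z) of top_cap below 0.017 m); the robot touches nothing.
It fails at once if the cap is shot out (faster than 0.9 m/s) (linear speed of lowest_cap above 0.9 m/s).
It fails at once if the ejected cap is lifted off the table (more than 12 mm) (height (world z) of lowest_cap above 0.012 m).
It fails at once if the ejected cap is pinched or squeezed (more than 15 N from the fingers) (contact force between the fingers and lowest_cap above 15 N).
It fails at once if a second cap leaves the magazine or is lifted (not (horizontal distance between middle_cap and dispenser below 0.015 m) or not (horizontal distance between top_cap and dispenser below 0.015 m) or height (world z) of middle_cap above 0.02 m or height (world z) of top_cap above 0.032 m).
It fails at once if a bystander is moved more than 15 mm (distance of any of tape_roll, vial_a, beaker_50, bottle_g, timer, vial_c, stopper_a from where it was at the start of the episode above 0.015 m).
It also fails if it takes over 54 s, if anything falls off the work surface, if the arm or the gripper's body presses on something with over 40 N, if the wrist force passes 120 N, or if a joint passes its speed limit or range.

## Working session

There is one attempt and no reset: what is moved stays moved. The work goes in short steps, Python scripts to look and compute and a tool call to move; the robot and the scene stay as the last step left them, time stands still between calls to the robot, and variables do not carry over. Pictures are saved under pics/ and viewed, about 8 in all and at most 12, crops included, and the job is handed in when it is done.

Besides the shell and the picture viewer there is one more tool, called after "Call:" by a JSON object that holds its "fn" and its "kwargs". drive_tool: Moves the arm, as the interface text tells. Its arguments: {"type":"object","properties":{"commands":{"type":"string"}},"required":["commands"]}

```bash
mkdir -p pics; cat > h.py <<'E'
import numpy as np, cv2
from scipy.spatial.transform import Rotation as R
from plant import manip
def rot(q): return R.from_quat([q[1],q[2],q[3],q[0]]).as_matrix()
def ray(c,u,v,z=0.):
    M=rot(c["orientation"]); d=M@np.array([(u-c["cx"])/c["fx"],(v-c["cy"])/c["fy"],1]); o=np.array(c["xyz"])
    return o+d*(z-o[2])/d[2]
def proj(c,p):
    q=rot(c["orientation"]).T@(np.array(p)-c["xyz"]); return np.array([c["cx"]+c["fx"]*q[0]/q[2],c["cy"]+c["fy"]*q[1]/q[2]])
def snap(n,f):
    c=manip.camera_params(n); im=manip.grab_frame(n); cv2.imwrite(f"pics/{f}.png",im[:,:,::-1]); return c,im
E
python3 - <<'E'
from h import *
for n in ("scene","side","wrist"):
    c,im=snap(n,n+"0"); print(n,c)
s=manip.state(); print(s["time"],s["tool_pos"],s["tool_rot"],rot(s["tool_rot"]).round(3))
E
```

```text
scene {'fx': 428.3741390649413, 'fy': 428.3741390649413, 'cx': 322.36645370257054, 'cy': 201.59923793802298, 'xyz': array([0.15462944, 0.70411747, 0.97615582]), 'orientation': array([ 0.07753211, -0.19930107,  0.90739901, -0.36179399])}
side {'fx': 364.78479053752255, 'fy': 364.78479053752255, 'cx': 319.112373355754, 'cy': 203.00397363096695, 'xyz': array([0.39095938, 0.93793628, 0.47317706]), 'orientation': array([ 0.03611809, -0.0616888 ,  0.82552426, -0.55982111])}
wrist {'fx': 304.2158303824821, 'fy': 304.2158303824821, 'cx': 314.56636162221685, 'cy': 195.19450655583276, 'xyz': array([0.62509348, 0.0650024 , 0.37204265]), 'orientation': array([ 1.30159623e-01,  9.91492304e-01,  6.59025310e-04, -1.02449988e-03])}
0.15 [6.24500194e-01 5.97931201e-05 2.30322346e-01] [-6.34341700e-04  7.07104466e-01  7.07108623e-01 -5.16063510e-04] [[-0.     1.    -0.002]
 [ 1.     0.     0.   ]
 [ 0.    -0.002 -1.   ]]
```

View pics/scene0.png

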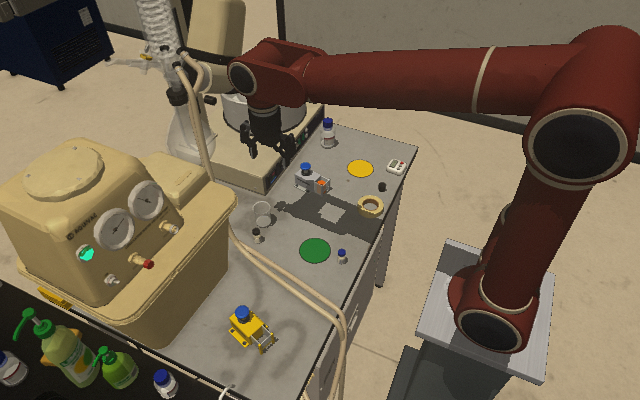

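The scene view shows the aluminium dispenser at about (312,180) with its blue plunger at (305,168). The yellow decoy stands at (248,325), the green mat at (315,251) and the yellow mat at (360,169). The tape is at (371,205), vial_c at (342,256), vial_a at (257,235) and the beaker at (262,212).

```bash
python3 - <<'E'
from h import *
a=cv2.imread("pics/scene0.png")[110:280,225:425]
cv2.imwrite("pics/c1.png",cv2.resize(a,None,fx=4,fy=4,interpolation=cv2.INTER_CUBIC)[:600,:800] if 0 else cv2.resize(a,(800,600*680//680),interpolation=cv2.INTER_CUBIC) if 0 else cv2.resize(a[:150],(800,600),interpolation=cv2.INTER_CUBIC))
w=cv2.imread("pics/wrist0.png");cv2.imwrite("pics/w1.png",cv2.resize(w,(800,500),interpolation=cv2.INTER_CUBIC))
E
```

```text
(no output)
```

View pics/c1.png

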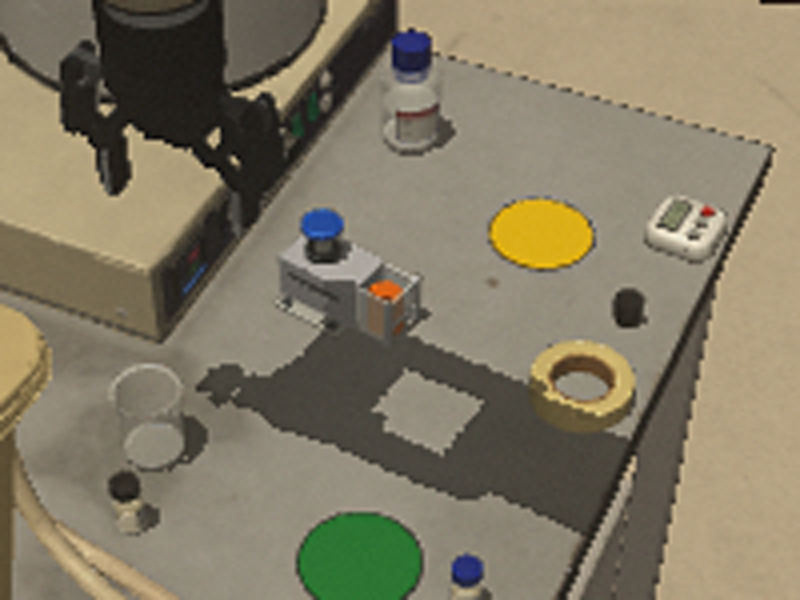

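View pics/w1.png

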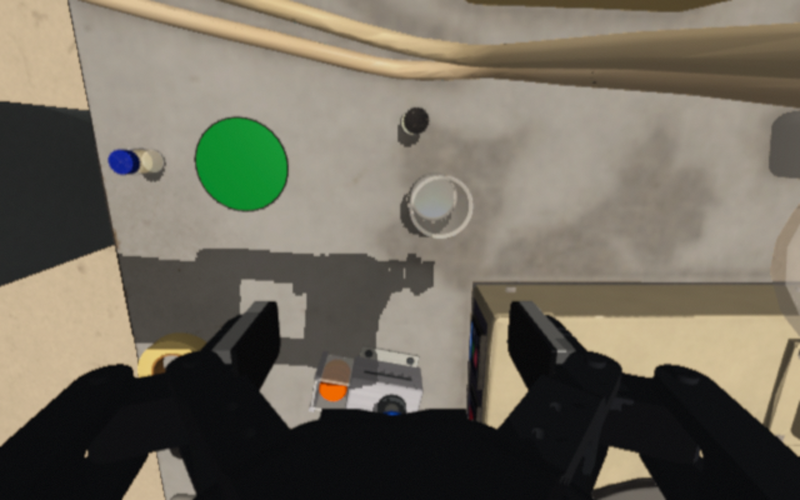

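The crop confirms the silver dispenser, with its plunger head at full-frame (305.5,165.5) and the top cap at (321.5,182.5). The green mat is at (315,250.5). In the wrist view the mat is at (193,131) and the cap at (267,312).

```bash
python3 - <<'E'
from h import *
c=manip.camera_params("scene"); w=manip.camera_params("wrist")
def s(n,u,v,z): print(n,ray(c,225+u/4,110+v/4,z).round(4)[:2])
def ww(n,u,v,z): print(" w",n,ray(w,u/1.25,v/1.25,z).round(4)[:2])
s("plunger",322,222,.077); s("cap",386,290,.036); s("green",360,562,0); s("yellow",542,233,0)
s("tape",583,380,.019); s("beakerbase",153,445,0); s("vial_a cap",124,482,.048); s("vial_c cap",467,568,.048); s("bottle",412,50,.106); s("stopper",629,297,.024); s("timer",685,220,.022)
s("box corner", 160,330,0); s("box far",395,20,0.05)
ww("green",241,164,0);ww("cap",333,389,.036);ww("plunger",392,412,.077);ww("beaker",430,205,0);ww("vial_c",152,161,0);ww("vial_a",416,121,.048);ww("boxcorner",475,282,0.06)
ww("flangeL",368,352,0.003);ww("flangeR",418,357,0.003);ww("front",315,410,0);ww("magL",322,357,.046)
a=cv2.imread("pics/side0.png"); cv2.imwrite("pics/side1.png",cv2.resize(a,(800,500),interpolation=cv2.INTER_CUBIC))
cs=manip.camera_params("side"); print(proj(cs,[.72,-.07,.03])*1.25)
E
```

```text
plunger [ 0.6207 -0.1901]
cap [ 0.5606 -0.1802]
green [0.4769 0.0451]
yellow [ 0.4854 -0.3327]
tape [ 0.3901 -0.1698]
beakerbase [0.6648 0.0117]
vial_a cap [0.6409 0.084 ]
vial_c cap [0.3937 0.0518]
bottle [ 0.633  -0.3891]
stopper [ 0.387  -0.2657]
timer [ 0.3754 -0.3748]
box corner [ 0.7209 -0.0961]
box far [ 0.6968 -0.4949]
 w green [0.4783 0.0448]
 w cap [ 0.5634 -0.1779]
 w plunger [ 0.6237 -0.1723]
 w beaker [0.6607 0.0054]
 w vial_c [0.3932 0.0475]
 w vial_a [0.643  0.0818]
 w boxcorner [ 0.696  -0.0526]
 w flangeL [ 0.5972 -0.1553]
 w flangeR [ 0.6517 -0.1613]
 w front [ 0.535  -0.2318]
 w magL [ 0.556  -0.1351]
[323.90455271 262.96601278]
```

View pics/side1.png

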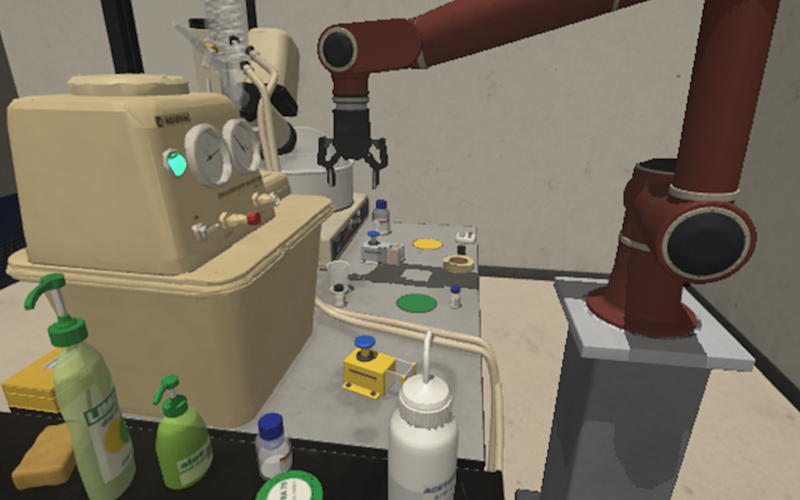

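Dispenser origin comes out near (0.562,-0.180) with yaw about -10°, plunger near (0.621,-0.190) and green mat near (0.478,0.045). The side view shows nothing tall over the plunger except the pot further back. I'll shut the gripper and approach halfway, then look.

Call:
{"fn": "drive_tool", "kwargs": {"commands": "0 -0.5 0 0 0; 0 -0.8 0 0 0; 0 -0.8 0 0 0; 0 -0.8 0 0 0; 0 -0.8 0 0 0; 0 -0.5 0 0 0; 0 0 0 0 0; 0 0 0 0 0"}}

```text
time: 1.15
tool_pos: [0.625, -0.1256, 0.2312]
tool_rot: [-0.0, 0.707, 0.707, 0.0]
contact_force: [0.2, 0.9, -0.2]
gripper_width: 0.001
```

```bash
python3 - <<'E'
from h import *
c,im=snap("wrist","w2"); s=manip.state(); print(s["time"],s["tool_pos"],s["gripper_width"],s["contact_force"])
cv2.imwrite("pics/w2b.png",cv2.resize(im[:,:,::-1],(800,500),interpolation=cv2.INTER_CUBIC))
print(c["xyz"],c["orientation"])
print(proj(c,[.621,-.19,.077])*1.25,proj(c,[.562,-.18,.036])*1.25)
E
```

```text
1.2 [ 0.62503809 -0.12533663  0.2312995 ] -0.0032196624075744073 [-0.3961028   0.45655286  0.10502494]
[ 0.62538869 -0.06067581  0.37313769] [ 1.30043136e-01  9.91508070e-01  7.18262567e-04 -1.19361468e-04]
[387.91886546 301.81400074] [325.569547   274.13209567]
```

View pics/w2b.png

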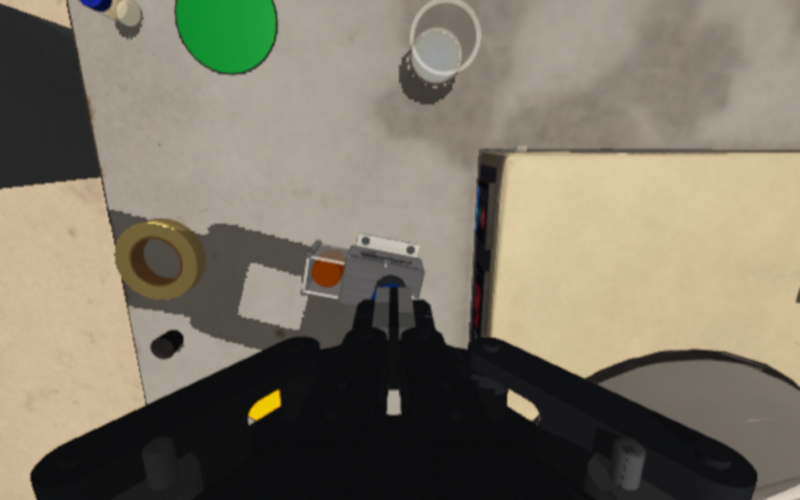

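The wrist view confirms the cap at (327,272), against a prediction of (326,274), with the plunger under the fingertips. The linkage elbows are wide and the hotplate face is at x≈0.70, so I turn the tool by 30° before going down.

Call:
{"fn": "drive_tool", "kwargs": {"commands": "0 0 0 0 10; 0 0 0 0 10; 0 0 0 0 10; 0 -0.95 0.5 0 0; 0 -0.95 0.5 0 0; 0 0 0 0.9 0; 0 0 0 0.9 0; 0 0 0 0.6 0"}}

```text
time: 2.2
tool_pos: [0.622, -0.1894, 0.1577]
tool_rot: [-0.001, 0.866, 0.5, -0.0]
contact_force: [-0.6, -0.0, -0.4]
gripper_width: 0.0
```

```bash
python3 - <<'E'
from h import *
c,im=snap("scene","s3"); s=manip.state(); print(s["time"],s["tool_pos"],s["contact_force"],rot(s["tool_rot"])[:,:2].round(3).tolist())
d,i2=snap("side","d3")
a=cv2.resize(im[120:210,260:380],(800,600)); a=cv2.resize(im[130:220,250:370,::-1],(440,330),interpolation=cv2.INTER_CUBIC)
b=cv2.resize(i2[120:220,240:370,::-1],(429,330),interpolation=cv2.INTER_CUBIC)[:,:350]
cv2.imwrite("pics/p3.png",np.hstack([a,b]))
E
```

```text
2.25 [ 0.62088766 -0.18896345  0.15502838] [-0.84020569  0.46410677 -1.93919536] [[0.499, 0.866], [0.866, -0.499], [-0.001, -0.005]]
```

View pics/p3.png

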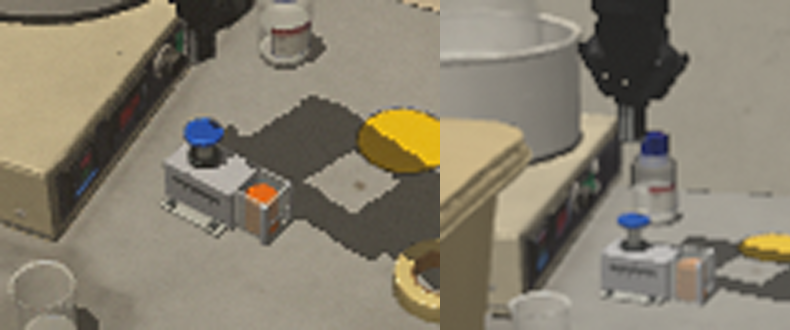

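The plunger head lies directly under the tips, clear of the hotplate and pot. Now I go down and press slowly at 24 mm/s.

Call:
{"fn": "drive_tool", "kwargs": {"commands": "0 0 0 0.7 0; 0 0 0 0.7 0; 0 0 0 0.6 0; 0 0 0 0.2 0; 0 0 0 0.15 0; 0 0 0 0.1 0; 0 0 0 0.1 0; 0 0 0 0.1 0"}}

```text
time: 3.3
tool_pos: [0.6227, -0.1905, 0.0801]
tool_rot: [0.0, 0.866, 0.5, 0.0]
contact_force: [-0.7, -0.1, 0.2]
gripper_width: 0.0
```

Call:
{"fn": "drive_tool", "kwargs": {"commands": "0 0 0 0.1 0; 0 0 0 0.1 0; 0 0 0 0.1 0; 0 0 0 0.1 0; 0 0 0 0.08 0; 0 0 0 0.05 0; 0 0 0 0 0; 0 0 0 0 0"}}

```text
time: 4.3
tool_pos: [0.6226, -0.1904, 0.064]
tool_rot: [0.0, 0.866, 0.5, 0.0]
contact_force: [-0.8, 0.8, 3.7]
gripper_width: -0.0
```

Call:
{"fn": "drive_tool", "kwargs": {"commands": "0 0 0 0.08 0; 0 0 0 0.08 0; 0 0 0 0.05 0; 0 0 0 0.03 0; 0 0 0 0 0; 0 0 0 0 0; 0 0 0 0 0; 0 0 0 0 0"}}

```text
time: 5.3
tool_pos: [0.6227, -0.1905, 0.059]
tool_rot: [0.0, 0.866, 0.5, -0.0]
contact_force: [-6.8, 2.5, 13.7]
gripper_width: -0.002
```

Force has risen to 13.7 N at z=0.059, so the plunger is at its stop. I let it rise slowly.

Call:
{"fn": "drive_tool", "kwargs": {"commands": "0 0 0 -0.12 0; 0 0 0 -0.12 0; 0 0 0 -0.12 0; 0 0 0 -0.12 0; 0 0 0 -0.12 0; 0 0 0 -0.15 0; 0 0 0 -0.2 0; 0 0 0 -0.5 0"}}

```text
time: 6.3
tool_pos: [0.6213, -0.1899, 0.0993]
tool_rot: [-0.001, 0.866, 0.5, -0.001]
contact_force: [-0.3, 0.1, -1.0]
gripper_width: -0.003
```

Call:
{"fn": "drive_tool", "kwargs": {"commands": "0 0 0 -0.8 0; 0 0 0 -0.8 0; 0 0 0 -0.8 0; 0 0 0 -0.8 0; 0 0 0 -0.4 0; 0 0 0 0 0; 0 0 0 0 0; 0 0 0 0 0"}}

```text
time: 7.3
tool_pos: [0.6218, -0.1901, 0.2066]
tool_rot: [-0.001, 0.866, 0.5, -0.001]
contact_force: [0.6, 0.4, 0.5]
gripper_width: -0.003
```

```bash
python3 - <<'E'
from h import *
c,im=snap("scene","s4"); s=manip.state(); print(s["time"],s["tool_pos"],s["contact_force"])
w,iw=snap("wrist","w4"); print(w["xyz"].tolist(),w["orientation"].tolist())
a=cv2.resize(im[120:270,250:400,::-1],(600,600),interpolation=cv2.INTER_CUBIC)
cv2.imwrite("pics/p4.png",a)
hsv=cv2.cvtColor(im,cv2.COLOR_RGB2HSV)
m=cv2.inRange(hsv,(3,150,90),(14,255,255))[120:270,250:400]
n,l,st,ce=cv2.connectedComponentsWithStats(m)
for k in range(1,n): print(st[k],ce[k]+[250,120],ray(c,*(ce[k]+[250,120]),.008))
E
```

```text
7.35 [ 0.62190694 -0.19015076  0.20684178] [ 0.12800279 -0.20552808 -0.16234027]
[0.655196142826018, -0.134026065572198, 0.348645311058057] [0.12573145579574604, 0.9578409002791152, -0.25595937341315855, -0.034888535909662316]
[69 63  5  2  9] [321.22222222 183.44444444] [ 0.5717124  -0.20212168  0.008     ]
[84 75  9  8 61] [338.18032787 198.37704918] [ 0.49531795 -0.16354106  0.008     ]
```

View pics/p4.png

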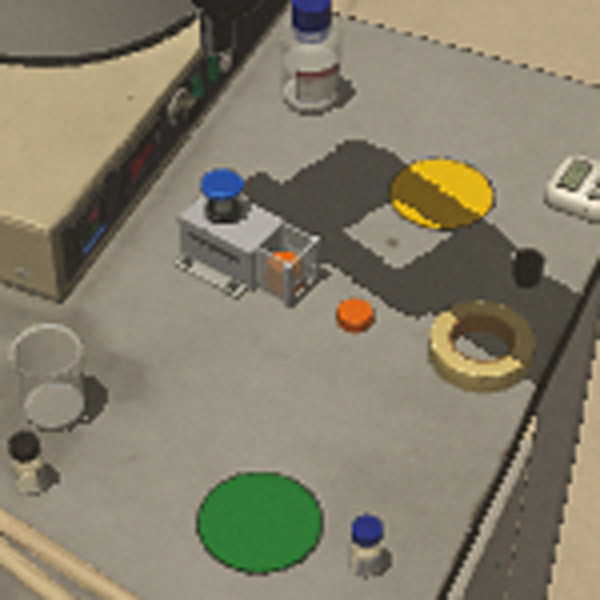

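The scene view shows a single cap out at (339,197.5), about (0.495,-0.166), the plunger up, and the others still in the magazine. I'll set the fingers 22 mm apart as a cradle, turn to 10° and go behind the cap.

Call:
{"fn": "drive_tool", "kwargs": {"commands": "22 0 0 0 -10; 22 0 0 0 -10; 22 -0.27 -0.86 0 0; 22 -0.27 -0.86 0 0; 22 -0.27 -0.86 0 0; 22 -0.27 -0.86 0 0; 22 -0.27 -0.86 0 0; 22 0 0 0.5 0"}}

```text
time: 8.4
tool_pos: [0.4882, -0.2084, 0.194]
tool_rot: [0.001, 0.766, 0.642, 0.001]
contact_force: [0.1, -0.5, -0.1]
gripper_width: 0.258
```

Call:
{"fn": "drive_tool", "kwargs": {"commands": "22 0 0 0.9 0; 22 0 0 0.9 0; 22 0 0 0.9 0; 22 0 0 0.9 0; 22 0 0 0.6 0; 22 0 0 0.3 0; 22 0 0 0 0; 22 0 0 0 0"}}

```text
time: 9.4
tool_pos: [0.4892, -0.2083, 0.0593]
tool_rot: [0.001, 0.766, 0.643, 0.0]
contact_force: [0.2, 0.8, -0.3]
gripper_width: 0.257
```

```bash
python3 - <<'E'
from h import *
s=manip.state(); print(s["time"],s["tool_pos"],s["contact_force"],s["gripper_width"])
w,iw=snap("wrist","w5"); cv2.imwrite("pics/w5b.png",cv2.resize(iw[:,:,::-1],(800,500),interpolation=cv2.INTER_CUBIC))
for p in ([.495,-.166,.012],[.478,.045,0]): print(proj(w,p)*1.25)
E
```

```text
9.4 [ 0.48920529 -0.20830978  0.05929738] [ 0.24562465  0.76952965 -0.28550313] 0.25722510130868553
[388.89815827 188.9567857 ]
[ 250.00867139 -346.88862179]
```

View pics/w5b.png

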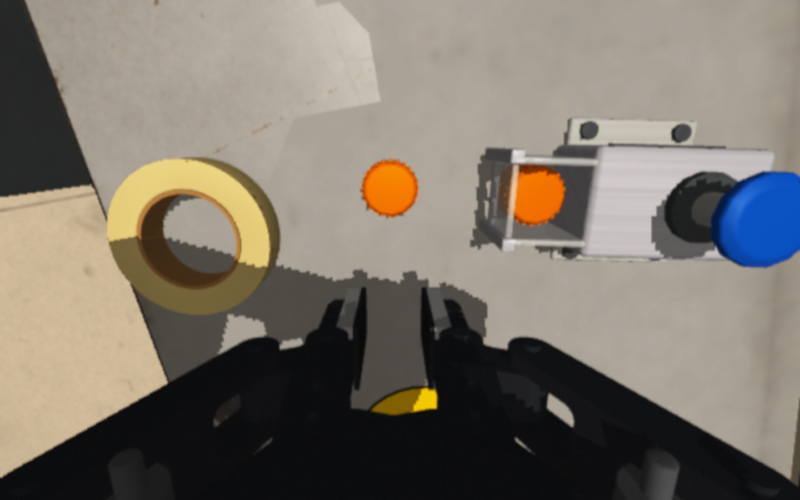

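The wrist view shows the cap at (389,188), exactly as predicted, and the fingers are centred on it at column about 394. I lower the tips to just above the table.

Call:
{"fn": "drive_tool", "kwargs": {"commands": "22 0 0 0.5 0; 22 0 0 0.5 0; 22 0 0 0.4 0; 22 0 0 0.2 0; 22 0 0 0.15 0; 22 0 0 0.05 0; 22 0 0 0 0; 22 0 0 0 0"}}

```text
time: 10.45
tool_pos: [0.4887, -0.208, 0.0046]
tool_rot: [0.0, 0.766, 0.643, 0.0]
contact_force: [-0.0, -0.4, 0.3]
gripper_width: 0.258
```

Call:
{"fn": "drive_tool", "kwargs": {"commands": "22 0.1 0 0 0; 22 0.1 0 0 0; 22 0.1 0 0 0; 22 0.1 0 0 0; 22 0.1 0 0 0; 22 0.1 0 0 0; 22 0.1 0 0 0; 22 0.1 0 0 0"}}

```text
time: 11.45
tool_pos: [0.4926, -0.184, 0.0042]
tool_rot: [-0.0, 0.766, 0.643, -0.0]
contact_force: [-0.4, 0.6, -0.7]
gripper_width: 0.255
```

Call:
{"fn": "drive_tool", "kwargs": {"commands": "22 0.15 -0.03 0 0; 22 0.2 -0.05 0 0; 22 0.2 -0.05 0 0; 22 0.2 -0.05 0 0; 22 0.2 -0.05 0 0; 22 0.2 -0.05 0 0; 22 0.1 -0.03 0 0; 22 0 0 0 0"}}

```text
time: 12.45
tool_pos: [0.4899, -0.1454, 0.0042]
tool_rot: [-0.0, 0.766, 0.643, -0.0]
contact_force: [0.1, -0.1, -0.9]
gripper_width: 0.255
```

```bash
cat > cap.py <<'E'
from h import *
import sys
s=manip.state(); print(s["time"],s["tool_pos"],s["contact_force"])
w,iw=snap("wrist",sys.argv[1]); hsv=cv2.cvtColor(iw,cv2.COLOR_RGB2HSV)
n,l,st,ce=cv2.connectedComponentsWithStats(cv2.inRange(hsv,(3,150,90),(14,255,255)))
for k in range(1,n):
    if st[k][4]>200: print(st[k],ce[k].round(1),ray(w,*ce[k],.012).round(4))
n,l,st,ce=cv2.connectedComponentsWithStats(cv2.inRange(hsv,(50,120,40),(75,255,255)))
for k in range(1,n):
    if st[k][4]>500: print("green",st[k],ce[k].round(1),ray(w,*ce[k],0).round(4))
E
python3 cap.py w6
```

```text
12.45 [ 0.48986703 -0.14543756  0.00417802] [ 0.14485017 -0.12187137 -0.88020393]
[ 284  178   61   62 2850] [314.3 208.9] [ 0.4941 -0.1232  0.012 ]
```

The cap is nested at (0.494,-0.123), centred between the tips. I keep nudging.

Call:
{"fn": "drive_tool", "kwargs": {"commands": "22 0.1 -0.03 0 0; 22 0.2 -0.055 0 0; 22 0.2 -0.055 0 0; 22 0.2 -0.055 0 0; 22 0.2 -0.055 0 0; 22 0.2 -0.055 0 0; 22 0.2 -0.055 0 0; 22 0.2 -0.055 0 0"}}

```text
time: 13.5
tool_pos: [0.4854, -0.0988, 0.0042]
tool_rot: [0.0, 0.766, 0.643, 0.0]
contact_force: [-0.2, -0.3, 0.3]
gripper_width: 0.257
```

Call:
{"fn": "drive_tool", "kwargs": {"commands": "22 0.2 -0.055 0 0; 22 0.2 -0.055 0 0; 22 0.2 -0.055 0 0; 22 0.2 -0.055 0 0; 22 0.2 -0.055 0 0; 22 0.2 -0.055 0 0; 22 0.1 -0.03 0 0; 22 0 0 0 0"}}

```text
time: 14.5
tool_pos: [0.4816, -0.0587, 0.0042]
tool_rot: [-0.0, 0.766, 0.643, -0.0]
contact_force: [0.7, -1.2, 0.3]
gripper_width: 0.258
```

```bash
python3 cap.py w7
```

```text
14.5 [ 0.48157708 -0.05868823  0.00419084] [ 0.68627407 -1.23068725  0.26614045]
[ 284  178   61   62 2854] [314.4 208.9] [ 0.4858 -0.0365  0.012 ]
green [  164     0   203   133 21911] [266.3  56.6] [0.4764 0.0331 0.    ]
```

Call:
{"fn": "drive_tool", "kwargs": {"commands": "22 0.1 -0.03 0 0; 22 0.2 -0.055 0 0; 22 0.2 -0.055 0 0; 22 0.2 -0.055 0 0; 22 0.2 -0.055 0 0; 22 0.2 -0.055 0 0; 22 0.2 -0.055 0 0; 22 0.2 -0.055 0 0"}}

```text
time: 15.55
tool_pos: [0.4771, -0.012, 0.0042]
tool_rot: [-0.0, 0.766, 0.643, -0.0]
contact_force: [-0.2, -0.1, -0.5]
gripper_width: 0.257
```

Call:
{"fn": "drive_tool", "kwargs": {"commands": "22 0.2 -0.055 0 0; 22 0.2 -0.055 0 0; 22 0.2 -0.055 0 0; 22 0.2 -0.055 0 0; 22 0.15 -0.05 0 0; 22 0.1 -0.03 0 0; 22 0.05 -0.02 0 0; 22 0 0 0 0"}}

```text
time: 16.55
tool_pos: [0.4734, 0.0218, 0.0042]
tool_rot: [0.0, 0.766, 0.643, 0.0]
contact_force: [0.1, 0.3, -0.0]
gripper_width: 0.258
```

```bash
python3 cap.py w8
```

```text
16.55 [0.47344077 0.0217736  0.00423057] [ 0.08545336  0.28368369 -0.04267568]
[ 285  180   59   60 2636] [314.4 209.6] [0.4776 0.0437 0.012 ]
green [  228   111   176   147 16109] [316.3 176.9] [0.4808 0.0563 0.    ]
green [ 292  231   45   49 1768] [314.7 257.9] [ 0.4725  0.0136 -0.    ]
```

Cap is at (0.4776,0.0437), against the mat centre at about (0.478,0.045). Now I back away along the tool's -x, lift, and check.

Call:
{"fn": "drive_tool", "kwargs": {"commands": "22 -0.1 0 0 0; 22 -0.2 0 0 0; 22 -0.3 0 0 0; 22 -0.4 0 0 0; 22 -0.4 0 0 0; 22 0 0 -0.5 0; 22 0 0 -0.8 0; 22 0 0 -0.9 0"}}

```text
time: 17.6
tool_pos: [0.4661, -0.0196, 0.0717]
tool_rot: [-0.0, 0.766, 0.643, 0.0]
contact_force: [-0.1, 0.2, -0.2]
gripper_width: 0.26
```

Call:
{"fn": "drive_tool", "kwargs": {"commands": "22 -0.5 0 -0.9 0; 22 -0.5 0 -0.9 0; 22 0 0 -0.9 0; 22 0 0 -0.9 0; 22 0 0 -0.5 0; 22 0 0 0 0; 22 0 0 0 0; 22 0 0 0 0"}}

```text
time: 18.6
tool_pos: [0.4602, -0.0489, 0.1917]
tool_rot: [-0.001, 0.766, 0.643, -0.001]
contact_force: [-0.1, -0.7, 0.1]
gripper_width: 0.258
```

```bash
python3 cap.py w9; python3 - <<'E'
from h import *
c,im=snap("scene","s9"); iw=cv2.imread("pics/w9.png")
a=cv2.resize(im[130:280,240:390,::-1],(400,400),interpolation=cv2.INTER_CUBIC)
cv2.imwrite("pics/p9.png",np.hstack([a,cv2.resize(iw[:,120:520],(400,400))]))
E
```

```text
18.6 [ 0.46017063 -0.04890811  0.19172681] [-0.1129496  -0.67746626  0.12827588]
green [ 275   38   84   90 5226] [316.5  82.2] [0.4787 0.046  0.    ]
```

View pics/p9.png

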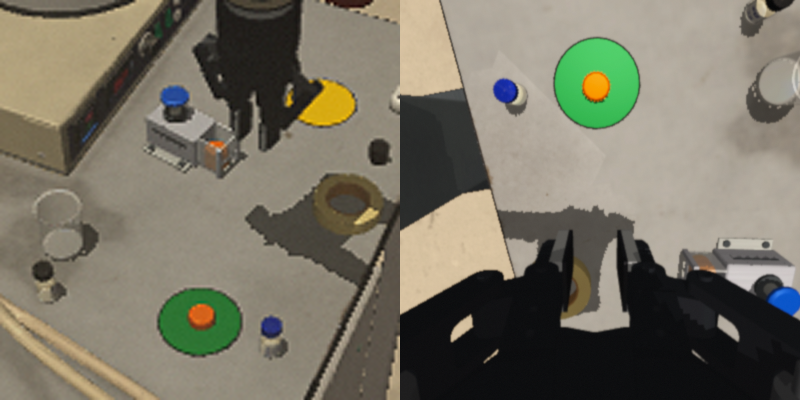

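The cap lies near the centre of the green mat: at (201,317) in the scene crop, with the mat at (200,322), and well inside the mat in the wrist view. The plunger is up, the other caps are in the magazine, nothing else looks moved, and the arm is clear.

```bash
python3 -c "
from plant import manip
print(manip.job_done())"
```

```text
the job is handed in; nothing more can be done
None
```

I pressed the plunger slowly to its stop with shut fingertips and let it rise; one cap slid out. I then nudged the cap about 0.21 m along the table, between two fingertips held 22 mm apart, onto the green mat. I backed off, lifted clear and handed the job in at about 18.7 s.

- **Press:** the force rose to 13.7 N at a tool height of 0.059 m, which is where the stop should be.
- **Cap position:** my last measured position was (0.478, 0.044), about 2 mm from the mat centre at (0.479, 0.046). That was taken before I backed off. The colour detector missed the cap in the final wrist picture, but both final pictures show it flat near the mat's centre.
- **Other items:** in the final pictures the plunger is up, a cap is visible in the magazine and the bystanders in view look unmoved. I judged these by eye and did not count the two caps left. The bottle and timer were out of the last views.
- **Contact:** the force reading was near zero when I handed in.

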